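# Pack the relish jars into the chilly bin's tray in reverse order

## Task

Move the four relish jars from the bamboo rack into the teal chilly-bin tray, one in each compartment, in the reverse order: the jar nearest the rack's black knob goes into the compartment farthest from the tray's black grip, the next one beside it, and so on, until the jar farthest from the knob is in the compartment next to the grip. They are glass, so keep them upright all the way and set them down rather than dropping them; leave all four standing flat on the tray floor.

Things in the scene. Friction and masses are not known exactly. Their poses are not given: they have to be found in the camera images.
- jar_red: small glass relish jar with a red lid: an upright cylinder 44 mm across and 80 mm tall overall, the lid being its top 16 mm and as wide as the glass; about 0.13 kg, loose. Origin: centre of its underside, z up. It starts standing on the red seat of the bamboo rack.
- jar_yellow: small glass relish jar with a yellow lid: an upright cylinder 44 mm across and 80 mm tall overall, the lid being its top 16 mm and as wide as the glass; about 0.13 kg, loose. Origin: centre of its underside, z up. It starts standing on the yellow seat of the bamboo rack.
- jar_blue: small glass relish jar with a blue lid: an upright cylinder 44 mm across and 80 mm tall overall, the lid being its top 16 mm and as wide as the glass; about 0.13 kg, loose. Origin: centre of its underside, z up. It starts standing on the blue seat of the bamboo rack.
- jar_white: small glass relish jar with a white lid: an upright cylinder 44 mm across and 80 mm tall overall, the lid being its top 16 mm and as wide as the glass; about 0.13 kg, loose. Origin: centre of its underside, z up. It starts standing on the white seat of the bamboo rack.
- seat_red: red square seat pad, 58 x 58 mm and 4 mm thick, fixed on the bamboo rack under the red-lidded jar; it stays where it is and so still shows the original order once the jar is gone. Origin: centre of its underside (12 mm above the bench); axes parallel to the rack's.
- seat_yellow: yellow square seat pad, 58 x 58 mm and 4 mm thick, fixed on the bamboo rack under the yellow-lidded jar; it stays where it is and so still shows the original order once the jar is gone. Origin: centre of its underside (12 mm above the bench); axes parallel to the rack's.
- seat_blue: blue square seat pad, 58 x 58 mm and 4 mm thick, fixed on the bamboo rack under the blue-lidded jar; it stays where it is and so still shows the original order once the jar is gone. Origin: centre of its underside (12 mm above the bench); axes parallel to the rack's.
- seat_white: white square seat pad, 58 x 58 mm and 4 mm thick, fixed on the bamboo rack under the white-lidded jar; it stays where it is and so still shows the original order once the jar is gone. Origin: centre of its underside (12 mm above the bench); axes parallel to the rack's.
- rack: long bamboo rack, fixed, 310 x 74 mm, base board 12 mm thick, a low rail along each long side 24 mm high over the bench. Origin on the bench, at the middle of the row of four seats; its x axis runs along the row towards the end with the round black knob (knob 153 mm from the origin, 36 mm high). The seats' centres lie at x = -97.5, -32.5, 32.5 and 97.5 mm, y = 0; which colour is at which place differs each time. Jars there stand 16 mm above the bench, 65 mm apart.
- tray: teal lift-out tray of the chilly bin, fixed, 265 x 70 mm, walls 5 mm thick and 24 mm high, open on top, divided into a row of four square compartments 60 x 60 mm inside; floor 5 mm above the bench. Origin on the bench under its centre; its x axis runs along the row towards the end with the black grip (grip block reaches 166 mm from the origin, 22 mm high). Compartment centres at x = -97.5, -32.5, 32.5 and 97.5 mm, y = 0.
Things that resemble listed ones, but are neither listed nor needed, are in the scene too. What is shaped like the jar_red but green or pink is not meant.

How it is judged:
At the end, for the whole second after the job is handed in: Each jar stands on the tray floor (within 4 mm in height, tilted less than 6 degrees), within 12 mm of the compartment centre along and across the tray, in the compartment that mirrors its seat: a seat at x on the rack means the compartment at -x on the tray. All jars are released and at rest (((x of seat_red in the frame of rack between -0.1175 and -0.0775 m and x of jar_red in the frame of tray between 0.0855 and 0.1095 m) or (x of seat_red in the frame of rack between -0.0525 and -0.0125 m and x of jar_red in the frame of tray between 0.0205 and 0.0445 m) or (x of seat_red in the frame of rack between 0.0125 and 0.0525 m and x of jar_red in the frame of tray between -0.0445 and -0.0205 m) or (x of seat_red in the frame of rack between 0.0775 and 0.1175 m and x of jar_red in the frame of tray between -0.1095 and -0.0855 m)) and y of jar_red in the frame of tray between -0.012 and 0.012 m and z of jar_red in the frame of tray between 0.001 and 0.009 m and angle between each of jar_red, jar_yellow, jar_blue, jar_white's own z axis and vertical below 0.1 rad and linear speed of each of jar_red, jar_yellow, jar_blue, jar_white below 0.02 m/s and contact force between the fingers and jar_red below 0.1 N and ((x of seat_yellow in the frame of rack between -0.1175 and -0.0775 m and x of jar_yellow in the frame of tray between 0.0855 and 0.1095 m) or (x of seat_yellow in the frame of rack between -0.0525 and -0.0125 m and x of jar_yellow in the frame of tray between 0.0205 and 0.0445 m) or (x of seat_yellow in the frame of rack between 0.0125 and 0.0525 m and x of jar_yellow in the frame of tray between -0.0445 and -0.0205 m) or (x of seat_yellow in the frame of rack between 0.0775 and 0.1175 m and x of jar_yellow in the frame of tray between -0.1095 and -0.0855 m)) and y of jar_yellow in the frame of tray between -0.012 and 0.012 m and z of jar_yellow in the frame of tray between 0.001 and 0.009 m and contact force between the fingers and jar_yellow below 0.1 N and ((x of seat_blue in the frame of rack between -0.1175 and -0.0775 m and x of jar_blue in the frame of tray between 0.0855 and 0.1095 m) or (x of seat_blue in the frame of rack between -0.0525 and -0.0125 m and x of jar_blue in the frame of tray between 0.0205 and 0.0445 m) or (x of seat_blue in the frame of rack between 0.0125 and 0.0525 m and x of jar_blue in the frame of tray between -0.0445 and -0.0205 m) or (x of seat_blue in the frame of rack between 0.0775 and 0.1175 m and x of jar_blue in the frame of tray between -0.1095 and -0.0855 m)) and y of jar_blue in the frame of tray between -0.012 and 0.012 m and z of jar_blue in the frame of tray between 0.001 and 0.009 m and contact force between the fingers and jar_blue below 0.1 N and ((x of seat_white in the frame of rack between -0.1175 and -0.0775 m and x of jar_white in the frame of tray between 0.0855 and 0.1095 m) or (x of seat_white in the frame of rack between -0.0525 and -0.0125 m and x of jar_white in the frame of tray between 0.0205 and 0.0445 m) or (x of seat_white in the frame of rack between 0.0125 and 0.0525 m and x of jar_white in the frame of tray between -0.0445 and -0.0205 m) or (x of seat_white in the frame of rack between 0.0775 and 0.1175 m and x of jar_white in the frame of tray between -0.1095 and -0.0855 m)) and y of jar_white in the frame of tray between -0.012 and 0.012 m and z of jar_white in the frame of tray between 0.001 and 0.009 m and contact force between the fingers and jar_white below 0.1 N); the robot touches nothing.
It fails at once if a jar is tipped by more than 35 degrees (angle between any of jar_red, jar_yellow, jar_blue, jar_white's own z axis and vertical above 0.61 rad).
It fails at once if a jar is let fall (touched by nothing, its foot more than 50 mm above the bench) ((height (world z) of jar_red above 0.05 m and contact force between jar_red and anything else below 0.02 N) or (height (world z) of jar_yellow above 0.05 m and contact force between jar_yellow and anything else below 0.02 N) or (height (world z) of jar_blue above 0.05 m and contact force between jar_blue and anything else below 0.02 N) or (height (world z) of jar_white above 0.05 m and contact force between jar_white and anything else below 0.02 N)).
It also fails if it takes over 109 s, if anything falls off the work surface, if the arm or the gripper's body presses on something with over 40 N, if the wrist force passes 120 N, or if a joint passes its speed limit or range.

## Robot

A 7-joint arm with a two-finger parallel gripper is mounted at the origin on the work surface. World frame = base frame: x ahead of the robot, y to its left, z up, the work surface at z = 0. Lengths are in m, angles in rad, forces in N, time in s.
With the tool pointing down it reaches from about 0.425 to 0.925 m from the base axis. Payload 6.8 kg.
Tool frame: the origin (TCP) lies at the very end of the fingers, on their centre line; the grasp point (between the pads) lies 19 mm behind it (r.grip_point_offset is the distance from the TCP to the grasp point, in m); z points along the fingers, y is the line along which they close (so a half turn about z gives the same grasp; the last joint's range is limited). The gripper opens to 85 mm and grips with 20 to 120 N. Pads are 22 mm wide; open, the fingers measure 114 mm over their backs; the gripper's body (76 mm by 85 mm) begins 54 mm behind the grasp point. The pads swing forward as they close: fully open they stand 13 mm farther back than shut.
Start: joints at [-1.313, 0.477, 0.022, 1.555, -0.011, 1.109, -0.083], TCP at [0.241, 0.63, 0.231] pointing down, gripper open.
Joint ranges: [-2.96, 2.96], [-0.34, 2.1], [-1.41, 1.46], [0.24, 2.44], [-1.37, 4.51], [0.17, 1.92], [-2.96, 2.96]. Speed limits (rad/s): [2.39, 2.39, 3.14, 3.14, 3.14, 3.14, 3.14].

## Interface

Orientations are given as a rotation vector (axis times angle).
In Python, from bench import status, eyes, r gives the robot as it stands.
- The arm moves only by the shell command python3 -m crank 'ROWS' [OPENING] [FORCE]. ROWS is JSON, a list of rows, each a list of 6 numbers: the shift along the tool's x, y, z normalised to -1 to 1, where 1 is 0.02 m, then the turn, a rotation vector about the tool's x, y, z normalised to -1 to 1, where 1 is 45 degrees. A call has 1 to 12 rows; each row shifts and turns the commanded pose from where the row before left it, along the tool's axes as they then stand; what a row does not reach is not made up. A row lasts 1/10 s, in which the tool goes at most 50 mm and 8.59 degrees, less where a joint would pass 70% of its speed; a pose out of reach is approached as far as the arm can. A call with a number of a shift or a turn outside -1 to 1 is refused whole. A call with a gripper value outside its range is refused whole. OPENING is the opening, from 0 (shut) to 1 (fully open), set as the call begins (- or left out, the last holds). The fingers move at their own pace and stop on an object; FORCE is the grip in N (left out, the last holds). Time passes only in rows, so rows that do not move let the fingers close. It gives the time, the measured TCP pose, the force, the opening and the grip force at its end, in the units of the state.
- status.get_obs(): the state, without advancing time (a new reading comes with each control period).
- eyes.grab_frame(name): name is "scene" or "side" or "wrist"; returns a dict with "image" (400x640x3 uint8, red, green, blue), "depth" (400x640 float32, m along the optical axis (not along the pixel's ray), 0 where there is no reading), "fovy" (degrees; the focal length in pixels is half the picture's height over the tangent of half this angle, whatever the lens; pixels are square), "cx", "cy" (the principal point, pixels), "world_to_cam" (4x4, takes a point from world to camera coordinates). Camera axes: x right, y up, looking along -z (the intrinsics and any distortion apply to the point x, -y, -z); pixel columns grow to the right and rows downward; lengths in m; the calibration is good to about 2 mm. A picture is of the moment at which its call begins.
- r.hand_in(): hands the job in; it is judged then, once.
The state is a dict: "clock": time; "joints": joint angles; "qvel": joint speeds; "tau": joint torques, N m; "tcp_pos": TCP position; "orientation": TCP orientation; "contact_force": force on the tool from outside, world axes, zero at the start; "moment": the same for the moment, N m; "grip_width": finger opening in m; "gripper_force": force on a finger pad.
Only numpy, scipy, OpenCV 4.12 (cv2) and the standard library are available. Lean on these libraries where they do the work, as an engineer would, in place of code of your own. Each camera call takes 0.05 s, during which the arm holds its last target. There are 200 camera calls.

## Working session

There is one attempt and no reset: what is moved stays moved. The work goes in short steps, Python scripts to look and compute and a shell command to move; the robot and the scene stay as the last step left them, time stands still between calls to the robot, and variables do not carry over. Pictures are saved under pics/ and viewed, at most 14 in all, crops included, and the job is handed in when it is done.

```bash
mkdir -p pics; ls; python3 - <<'E'
from bench import status, eyes, r
import cv2
print(status.get_obs())
for n in("scene","side"):
    f=eyes.grab_frame(n); cv2.imwrite(f"pics/{n}0.png",f["image"][:,:,::-1]); print(n,{k:v for k,v in f.items() if k not in("image","depth")})
E
```

```text
pics
{'clock': 0.0, 'joints': array([-1.31305874,  0.47782544,  0.02236311,  1.5564658 , -0.01151802,
        1.1093146 , -0.08309249]), 'qvel': array([-0.00096661,  0.00035257, -0.00050552, -0.00070861,  0.00058598,
       -0.0006842 ,  0.00028908]), 'tau': array([-1.79776898e-04, -5.96438384e+01,  1.60792217e+00, -2.81205618e+01,
        1.24479129e-02,  9.32816503e-03, -1.15553732e-05]), 'tcp_pos': array([0.24127572, 0.62975593, 0.23030314]), 'orientation': array([-5.71418736e-01, -3.08897531e+00,  2.94226825e-03]), 'contact_force': array([1.10074903, 0.71033869, 0.11594931]), 'moment': array([ 0.00726574, -0.02973825,  0.02432112]), 'gripper_force': 0.0, 'grip_width': 0.08514608405319567}
scene {'fovy': 47.54901637153363, 'cx': 317.7290762925119, 'cy': 194.52711279236883, 'world_to_cam': array([[-0.37028168,  0.92891742,  0.00197575,  0.17356754],
       [-0.79198228, -0.31680718,  0.52191693,  0.41705805],
       [ 0.48544366,  0.19169152,  0.85299403, -1.31020601],
       [ 0.        ,  0.        ,  0.        ,  1.        ]])}
side {'fovy': 49.183946497996, 'cx': 314.3228007598972, 'cy': 197.9093766199399, 'world_to_cam': array([[-0.8328865 , -0.55319845,  0.01647876,  0.48453354],
       [ 0.38982451, -0.56525757,  0.72699432, -0.23955567],
       [-0.39285738,  0.61192758,  0.68644571, -0.70229237],
       [ 0.        ,  0.        ,  0.        ,  1.        ]])}
```

View pics/scene0.png

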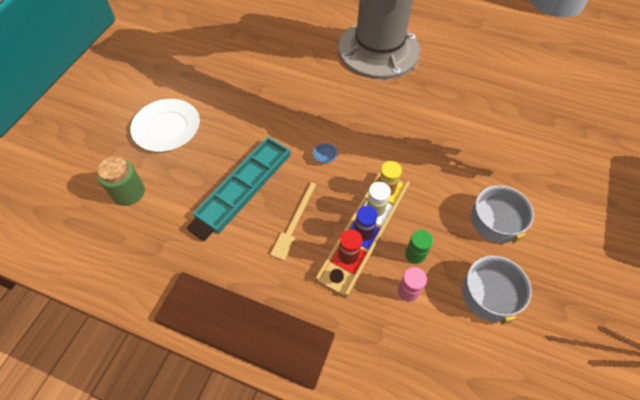

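View pics/side0.png

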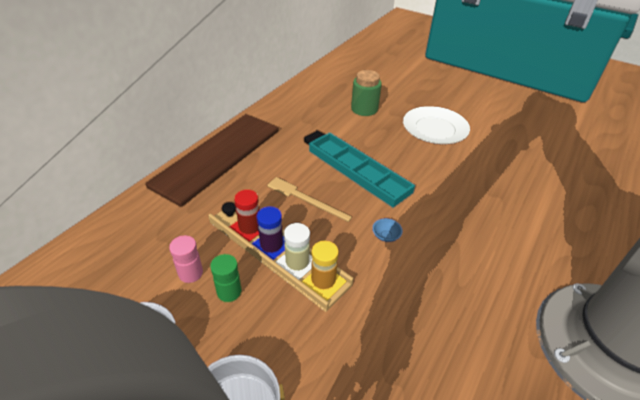

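The scene view shows the rack running from yellow (391,170) through white and blue to red (350,245), with the knob at (337,276) by red. The tray runs from (270,145) to (205,215), with its grip at (202,229). Green and pink jars stand beside the rack. I'll measure with depth next.

```bash
cat > h.py <<'E'
import numpy as np, cv2
from bench import status, eyes, r
def cloud(f):
    d=f["depth"]; h,w=d.shape; fl=h/2/np.tan(np.radians(f["fovy"])/2)
    v,u=np.mgrid[:h,:w]
    P=np.stack([(u-f["cx"])/fl*d,-(v-f["cy"])/fl*d,-d],-1)
    T=f["world_to_cam"]; W=(P-T[:3,3])@T[:3,:3]
    W[d<=0]=np.nan
    return W
E
python3 - <<'E'
from h import *
np.set_printoptions(precision=4,suppress=True)
for n in("scene","side"):
    f=eyes.grab_frame(n); W=cloud(f); hsv=cv2.cvtColor(f["image"],cv2.COLOR_RGB2HSV); H,S,V=[hsv[...,i].astype(int) for i in range(3)]
    X,Y,Z=W[...,0],W[...,1],W[...,2]
    ws=(X>.3)&(X<1)&(Y<.4)&(Y>-.5)
    print(n,"table z",np.nanmedian(Z[ws]))
    top=ws&(Z>.088)&(Z<.104)
    nn,lab,st,ce=cv2.connectedComponentsWithStats(top.astype(np.uint8))
    for i in range(1,nn):
        if st[i,4]>40:
            m=lab==i;p=W[m]; c,rad=cv2.minEnclosingCircle(p[:,:2].astype(np.float32)); print(ce[i],st[i,4],"mean",p.mean(0),"circ",np.array(c),rad,f["image"][m].mean(0))
    teal=ws&(H>80)&(H<97)&(S>120)&(Z>.015)&(Z<.035)
    nn,lab,st,ce=cv2.connectedComponentsWithStats(teal.astype(np.uint8)); i=1+st[1:,4].argmax()
    p=W[lab==i]; print("tray",st[i,4],cv2.minAreaRect(p[:,:2].astype(np.float32)), p[:,2].mean())
E
```

```text
scene table z 0.0008351790059732461
[113.1854 169.9977] 437 mean [ 0.6808 -0.385   0.1006] circ [ 0.6775 -0.3902] 0.03170407935976982 [205.0435 154.0961 102.4211]
[390.5452 169.903 ] 299 mean [0.4572 0.1636 0.0955] circ [0.4551 0.1642] 0.023309383541345596 [241.3043 217.7793  69.9599]
[378.9563 191.4125] 320 mean [0.5184 0.1571 0.0955] circ [0.5172 0.1565] 0.022012295201420784 [241.8    239.3812 234.5687]
[366.3371 215.4618] 353 mean [0.5825 0.1508 0.0956] circ [0.5811 0.1496] 0.022716302424669266 [ 66.0142  69.7535 194.4731]
[350.0818 239.7704] 379 mean [0.6459 0.1386 0.0955] circ [0.6444 0.1383] 0.022093981504440308 [220.8813  50.3483  42.9789]
tray 915 ((0.5602989792823792, -0.148392453789711), (0.07123557478189468, 0.26253482699394226), 76.69493103027344) 0.022042151225597106
side table z 0.0010035091674222803
[367.5579  78.1777] 242 mean [ 0.6714 -0.3811  0.0995] circ [ 0.6765 -0.3901] 0.03214207664132118 [175.4587 133.3678  93.9091]
[245.9319 198.0163] 367 mean [0.6407 0.141  0.0954] circ [0.6436 0.1387] 0.02293640561401844 [201.0082  42.8719  38.6185]
[269.0617 215.9259] 405 mean [0.5775 0.1534 0.0956] circ [0.5788 0.1502] 0.023110544309020042 [ 36.2123  58.2198 181.2444]
[296.7222 233.4978] 450 mean [0.5134 0.1597 0.0955] circ [0.5159 0.1575] 0.022856516763567924 [235.2    234.7578 230.7533]
[324.6574 251.7689] 502 mean [0.4528 0.1665 0.0954] circ [0.4539 0.1639] 0.022662779316306114 [234.5697 206.8825  69.5159]
tray 1166 ((0.5635806918144226, -0.14848051965236664), (0.07168576121330261, 0.2758274972438812), 77.0282974243164) 0.02099473504867914
```

```bash
python3 - <<'E'
from h import *
f=eyes.grab_frame("scene"); im=f["image"][120:300,180:440,::-1]
cv2.imwrite("pics/crop1.png",cv2.resize(im,None,fx=3,fy=3,interpolation=cv2.INTER_CUBIC))
E
```

```text
(no output)
```

View pics/crop1.png

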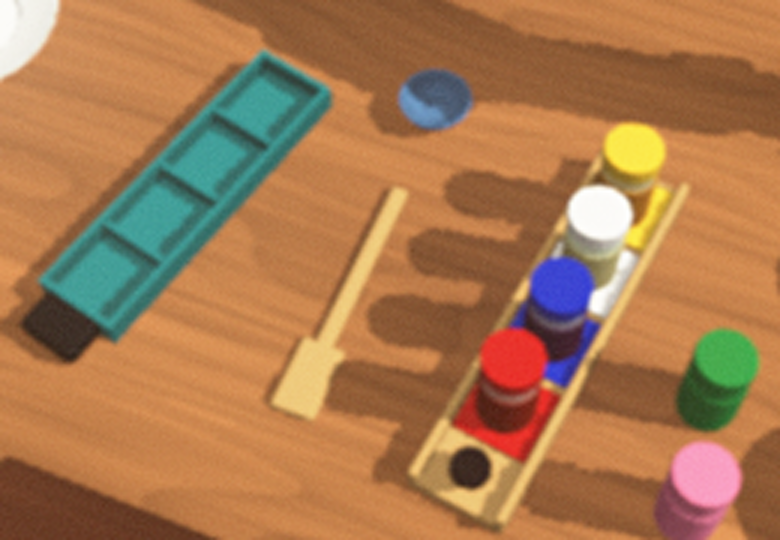

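The crop confirms the knob (470,467) is beside red. The tray's grip (65,325) is at the far end, and its outer rim corners are at about (265,52), (331,97), (113,338) and (42,284).

```bash
cat >> h.py <<'E'
from scipy.spatial.transform import Rotation as Ro
def ray(f,u,v,z):
    fl=200/np.tan(np.radians(f["fovy"])/2);T=f["world_to_cam"]
    d=T[:3,:3].T@np.array([(u-f["cx"])/fl,-(v-f["cy"])/fl,-1]); c=-T[:3,:3].T@T[:3,3]
    return c+d*(z-c[2])/d[2]
def go(x,y,z,yaw):
    "print tool-axis shift (units of 20 mm) and tool z turn (units 45deg, max .19/row); shift is in current tool axes"
    s=status.get_obs(); R=Ro.from_rotvec(s["orientation"]).as_matrix()
    yc=np.degrees(np.arctan2(R[1,1],R[0,1])); dt=(yaw-yc+90)%180-90
    d=np.array([x,y,z])-s["tcp_pos"]
    # target orientation straight down: tool y at yaw
    a=np.radians(yc+dt); Rt=np.array([[np.sin(a),np.cos(a),0],[-np.cos(a),np.sin(a),0],[0,0,-1]]).T
    Rt=np.column_stack([np.cross([np.cos(a),np.sin(a),0],[0,0,-1]),[np.cos(a),np.sin(a),0],[0,0,-1]])
    rv=Ro.from_matrix(R.T@Rt).as_rotvec(degrees=True)/45
    np.set_printoptions(precision=2,suppress=True)
    print("t",round(float(s["clock"]),1),"shift now-axes",R.T@d/.02,"after-turn axes",Rt.T@d/.02,"turn",rv,"yaw now",round(yc,1))
E
python3 - <<'E'
from h import *
f=eyes.grab_frame("scene")
q=np.array([ray(f,180+a/3,120+b/3,.024)[:2] for a,b in[(265,52),(331,97),(113,338),(42,284)]])
print(q,q.mean(0)); d=(q[2]+q[3]-q[0]-q[1])/2; ang=np.arctan2(d[1],d[0]);print(np.linalg.norm(d),np.degrees(ang), np.linalg.norm(q[0]-q[1]),np.linalg.norm(q[2]-q[3]))
print("green",ray(f,180+725/3,120+360/3,.08),"pink",ray(f,180+704/3,120+477/3,.08))
go(.644,.1385,.15,82)
E
```

```text
[[ 0.42469211 -0.14784348]
 [ 0.44655429 -0.07958627]
 [ 0.7014531  -0.13881795]
 [ 0.68164054 -0.20820007]] [ 0.56358501 -0.14361194]
0.26281597487272246 -13.150714794841885 0.07167288070849688 0.0721555050066351
green [0.58595347 0.26978818 0.08      ] pink [0.67059913 0.27865902 0.08      ]
t 0.3 shift now-axes [-27.59 -15.76   4.06] after-turn axes [-23.36 -21.54   4.05] turn [-0.   -0.   -0.29] yaw now 69.0
```

```bash
python3 -m crank '[[0,0,0,0,0,-0.145],[0,0,0,0,0,-0.145],[-1,-0.9,0,0,0,0],[-1,-0.9,0,0,0,0],[-1,-0.9,0,0,0,0],[-1,-0.9,0,0,0,0],[-1,-0.9,0,0,0,0],[-1,-0.9,0,0,0,0],[-1,-0.9,0,0,0,0],[-1,-0.9,0,0,0,0],[-1,-0.9,0,0,0,0],[-1,-0.9,0,0,0,0]]' 1 40
python3 -m crank '[[-1,-0.9,0,0,0,0],[-1,-0.9,0,0,0,0],[-1,-0.9,0,0,0,0],[-1,-0.9,0,0,0,0],[-1,-0.9,0,0,0,0],[-1,-0.9,0,0,0,0],[-1,-0.9,0,0,0,0],[-1,-0.9,0,0,0,0],[-1,-0.9,0,0,0,0],[-1,-0.9,0,0,0,0],[0,0,0,0,0,0],[0,0,0,0,0,0]]'
python3 -c "
from h import *
go(.644,.1385,.15,82.4)
f=eyes.grab_frame('wrist'); cv2.imwrite('pics/w1.png',f['image'][:,:,::-1])"
```

```text
clock: 1.5
tcp_pos: [0.4154, 0.4236, 0.2314]
orientation: [0.217, 3.134, 0.0]
contact_force: [0.2, 1.0, -0.3]
grip_width: 0.0852
gripper_force: 0.0
clock: 2.7
tcp_pos: [0.5882, 0.2183, 0.2311]
orientation: [-0.219, -3.134, -0.0]
contact_force: [-0.2, 0.9, -0.3]
grip_width: 0.0854
gripper_force: 0.0
t 2.7 shift now-axes [-3.32 -3.56  4.06] after-turn axes [-3.29 -3.59  4.06] turn [ 0.   -0.   -0.01] yaw now 82.0
```

View pics/w1.png

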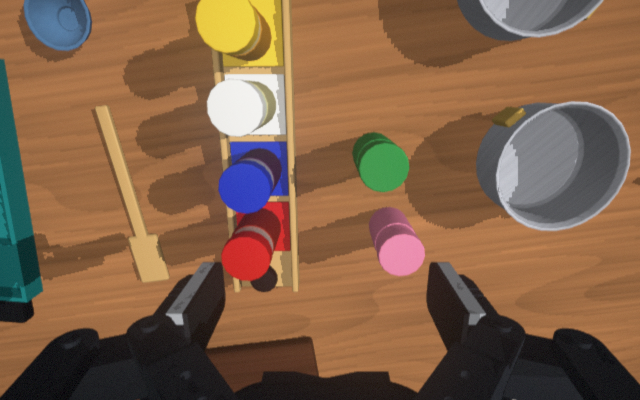

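The wrist view shows the row aligned with the tool, with red (250,250) nearest the knob (263,278) and nothing in the gripper's way.

```bash
python3 -m crank '[[-0.83,-0.9,0,0,0,0],[-0.83,-0.9,0,0,0,0],[-0.83,-0.9,0,0,0,0],[-0.83,-0.9,0,0,0,0],[0,0,1,0,0,0],[0,0,1,0,0,0],[0,0,1,0,0,0],[0,0,1,0,0,0],[0,0,0,0,0,0]]'
python3 -c "
from h import *
go(.644,.1385,.049,82.4)"
```

```text
clock: 3.65
tcp_pos: [0.6412, 0.1398, 0.1484]
orientation: [-0.212, -3.129, 0.002]
contact_force: [-0.2, 0.2, -0.1]
grip_width: 0.0855
gripper_force: 0.0
t 3.6 shift now-axes [-0.17 -0.04  4.97] after-turn axes [-0.15 -0.05  4.97] turn [-0.   -0.01 -0.  ] yaw now 82.2
```

```bash
python3 -m crank '[[-0.15,-0.05,0.5,0,0,0],[0,0,1,0,0,0],[0,0,1,0,0,0],[0,0,1,0,0,0],[0,0,1,0,0,0],[0,0,0.45,0,0,0],[0,0,0,0,0,0],[0,0,0,0,0,0]]'
python3 -c "
from h import *
go(.644,.1385,.049,82.2)"
```

```text
clock: 4.45
tcp_pos: [0.6476, 0.1372, 0.0533]
orientation: [0.216, 3.133, 0.001]
contact_force: [0.5, 0.0, 0.6]
grip_width: 0.0853
gripper_force: 0.0
t 4.5 shift now-axes [0.19 0.04 0.22] after-turn axes [0.19 0.04 0.22] turn [ 0.  0. -0.] yaw now 82.1
```

```bash
python3 -m crank '[[0.15,0,0.15,0,0,0],[0,0,0,0,0,0],[0,0,0,0,0,0]]'; python3 -m crank '[[0,0,0,0,0,0],[0,0,0,0,0,0],[0,0,0,0,0,0],[0,0,0,0,0,0],[0,0,0,0,0,0],[0,0,0,0,0,0],[0,0,0,0,0,0],[0,0,0,0,0,0]]' 0.3 40
```

```text
clock: 4.75
tcp_pos: [0.6439, 0.1374, 0.0498]
orientation: [0.216, 3.134, 0.0]
contact_force: [-0.2, -0.4, -0.5]
grip_width: 0.0856
gripper_force: 0.0
clock: 5.55
tcp_pos: [0.6442, 0.1374, 0.0496]
orientation: [0.217, 3.133, 0.0]
contact_force: [1.3, 1.5, 3.3]
grip_width: 0.0436
gripper_force: 40.9
```

```bash
python3 -m crank '[[0,0,-0.5,0,0,0],[0,0,-1,0,0,0],[0,0,-1,0,0,0],[0,0,-1,0,0,0],[0,0,-1,0,0,0],[0,0,0,0,0,0.11],[0,0,0,0,0,0],[0,0,0,0,0,0]]'
python3 -c "
from h import *
go(.468,-.124,.14,76.9)"
```

```text
clock: 6.35
tcp_pos: [0.6431, 0.1372, 0.1388]
orientation: [-0.348, -3.121, 0.001]
contact_force: [-0.2, -0.0, -2.1]
grip_width: 0.0433
gripper_force: 40.9
t 6.3 shift now-axes [  5.66 -14.67  -0.04] after-turn axes [  5.57 -14.7   -0.06] turn [-0.   -0.    0.01] yaw now 77.3
```

```bash
python3 -m crank '[[0.2,-0.5,0,0,0,0],[0.4,-1,0,0,0,0],[0.4,-1,0,0,0,0],[0.4,-1,0,0,0,0],[0.4,-1,0,0,0,0],[0.4,-1,0,0,0,0],[0.4,-1,0,0,0,0],[0.4,-1,0,0,0,0],[0.4,-1,0,0,0,0],[0.4,-1,0,0,0,0],[0.2,-0.5,0,0,0,0],[0,0,0,0,0,0]]'
python3 -c "
from h import *
go(.468,-.124,.14,76.9)
f=eyes.grab_frame('wrist'); cv2.imwrite('pics/w2.png',f['image'][:,:,::-1])"
```

```text
clock: 7.55
tcp_pos: [0.5201, -0.0417, 0.1392]
orientation: [-0.356, -3.121, 0.001]
contact_force: [0.6, -0.4, -1.6]
grip_width: 0.043
gripper_force: 40.9
t 7.5 shift now-axes [ 1.61 -4.6  -0.04] after-turn axes [ 1.61 -4.6  -0.04] turn [-0. -0.  0.] yaw now 77.0
```

View pics/w2.png

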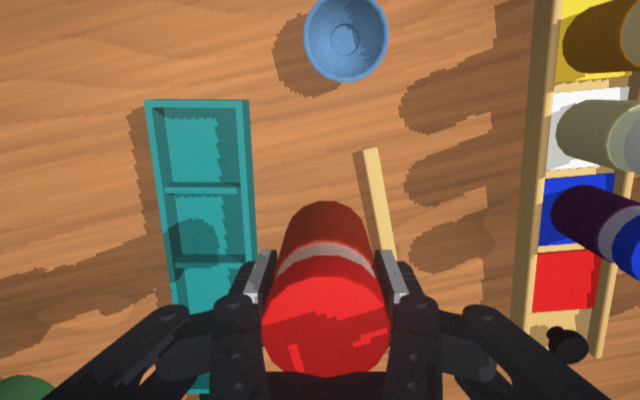

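The wrist view shows the tray's near-end outer rim corners at (145,100) and (249,100), and the first divider's top about (203,188).

```bash
python3 - <<'E'
from h import *
f=eyes.grab_frame('wrist')
p=[ray(f,u,v,.024)[:2] for u,v in((145,100),(249,100),(165,188),(240,185),(258,250))]
for a in p: print(a)
a=np.radians(-13.15); ex=np.array([np.cos(a),np.sin(a)])
e=(p[0]+p[1])/2; print("centre from end",e+.1325*ex, "cmp1",e+.035*ex,"from divider",(p[2]+p[3])/2+.065*ex)
E
```

```text
[ 0.42545601 -0.14828067]
[ 0.4418935  -0.07643015]
[ 0.48974287 -0.15758596]
[ 0.50025318 -0.10101288]
[ 0.55567944 -0.1028475 ]
centre from end [ 0.56270032 -0.14249931] cmp1 [ 0.46775698 -0.12031795] from divider [ 0.55829358 -0.14408699]
```

```bash
python3 -m crank '[[0.32,-0.9,0,0,0,0],[0.32,-0.9,0,0,0,0],[0.32,-0.9,0,0,0,0],[0.32,-0.9,0,0,0,0],[0.32,-0.9,0,0,0,0],[0,0,1,0,0,0],[0,0,1,0,0,0],[0,0,1,0,0,0],[0,0,0,0,0,0],[0,0,0,0,0,0]]'
python3 -c "
from h import *
go(.467,-.122,.0385,76.9)"
```

```text
clock: 8.65
tcp_pos: [0.4707, -0.1198, 0.0794]
orientation: [-0.35, -3.122, -0.0]
contact_force: [0.3, 1.0, -1.1]
grip_width: 0.0429
gripper_force: 41.1
t 8.7 shift now-axes [ 0.15 -0.15  2.04] after-turn axes [ 0.15 -0.15  2.04] turn [ 0.   -0.    0.01] yaw now 77.2
```

```bash
python3 -m crank '[[0.15,-0.15,0,0,0,0],[0,0,0.7,0,0,0],[0,0,0.7,0,0,0],[0,0,0.3,0,0,0],[0,0,0.15,0,0,0],[0,0,0,0,0,0],[0,0,0,0,0,0]]'
python3 -c "
from h import *
go(.467,-.122,.0385,76.9)"
```

```text
clock: 9.35
tcp_pos: [0.467, -0.1229, 0.0429]
orientation: [0.352, 3.121, 0.0]
contact_force: [0.9, 0.1, -1.4]
grip_width: 0.0431
gripper_force: 41.1
t 9.3 shift now-axes [0.01 0.04 0.22] after-turn axes [0.01 0.04 0.22] turn [0.   0.   0.01] yaw now 77.1
```

```bash
python3 -m crank '[[0,0,0.08,0,0,0],[0,0,0.07,0,0,0],[0,0,0.06,0,0,0],[0,0,0,0,0,0],[0,0,0,0,0,0]]'
```

```text
clock: 9.85
tcp_pos: [0.4667, -0.1228, 0.0385]
orientation: [0.352, 3.122, 0.0]
contact_force: [-2.0, 1.2, 4.4]
grip_width: 0.0432
gripper_force: 41.7
```

```bash
python3 -m crank '[[0,0,0,0,0,0],[0,0,0,0,0,0],[0,0,0,0,0,0],[0,0,0,0,0,0],[0,0,0,0,0,0]]' 0.9
python3 -m crank '[[0,0,-0.5,0,0,0],[0,0,-1,0,0,0],[0,0,-1,0,0,0],[0,0,-1,0,0,0],[0,0,-1,0,0,0],[0,0,-0.6,0,0,0],[0,0,0,0,0,0],[0,0,0,0,0,0]]'
python3 -c "
from h import *
go(.580,.150,.149,82.3)
f=eyes.grab_frame('wrist'); cv2.imwrite('pics/w3.png',f['image'][:,:,::-1])"
```

```text
clock: 10.35
tcp_pos: [0.4665, -0.1228, 0.038]
orientation: [-0.352, -3.122, 0.0]
contact_force: [0.0, -0.4, 0.0]
grip_width: 0.0767
gripper_force: 0.0
clock: 11.15
tcp_pos: [0.4663, -0.1226, 0.1399]
orientation: [-0.352, -3.122, -0.0]
contact_force: [-0.5, -0.6, 0.4]
grip_width: 0.0764
gripper_force: 0.0
t 11.2 shift now-axes [-2.51 14.55 -0.45] after-turn axes [-3.81 14.27 -0.45] turn [ 0.   -0.   -0.11] yaw now 77.1
```

View pics/w3.png

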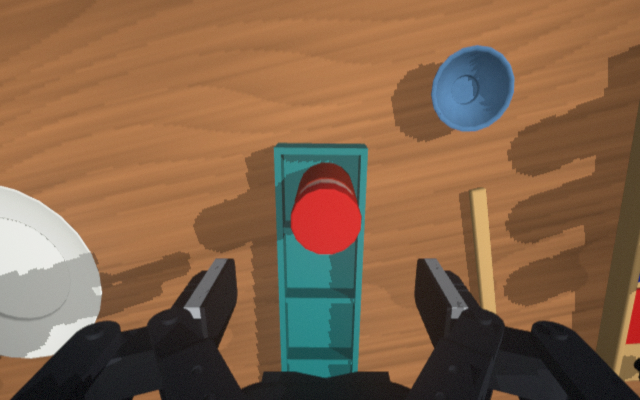

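Red (325,215) stands upright in the near compartment, centred between the walls. Blue is next.

```bash
python3 -m crank '[[0,0,-0.4,0,0,-0.11],[-0.25,0.95,0,0,0,0],[-0.25,0.95,0,0,0,0],[-0.25,0.95,0,0,0,0],[-0.25,0.95,0,0,0,0],[-0.25,0.95,0,0,0,0],[-0.25,0.95,0,0,0,0],[-0.25,0.95,0,0,0,0],[-0.25,0.95,0,0,0,0],[-0.25,0.95,0,0,0,0],[-0.25,0.95,0,0,0,0],[-0.25,0.95,0,0,0,0]]'
python3 -m crank '[[-0.25,0.95,0,0,0,0],[-0.25,0.95,0,0,0,0],[-0.25,0.95,0,0,0,0],[0,0,0,0,0,0],[0,0,0,0,0,0],[0,0,0,0,0,0]]'
python3 -c "
from h import *
go(.580,.150,.049,82.3)"
```

```text
clock: 12.4
tcp_pos: [0.5493, 0.0773, 0.1468]
orientation: [-0.217, -3.132, 0.001]
contact_force: [-0.4, -0.6, 0.3]
grip_width: 0.0767
gripper_force: 0.0
clock: 13.0
tcp_pos: [0.5722, 0.1299, 0.148]
orientation: [-0.219, -3.134, 0.001]
contact_force: [-0.5, -1.0, 1.0]
grip_width: 0.0764
gripper_force: 0.0
t 13.0 shift now-axes [-0.25  1.05  4.95] after-turn axes [-0.25  1.05  4.95] turn [-0.   -0.   -0.01] yaw now 82.0
```

```bash
python3 -m crank '[[-0.25,1,0,0,0,0],[0,0.05,0,0,0,0],[0,0,1,0,0,0],[0,0,1,0,0,0],[0,0,1,0,0,0],[0,0,1,0,0,0],[0,0,0.8,0,0,0],[0,0,0,0,0,0],[0,0,0,0,0,0]]'
python3 -c "
from h import *
go(.580,.150,.049,82.3)"
```

```text
clock: 13.9
tcp_pos: [0.5804, 0.1511, 0.0523]
orientation: [-0.217, -3.134, 0.0]
contact_force: [0.1, 0.1, -0.5]
grip_width: 0.0766
gripper_force: 0.0
t 13.9 shift now-axes [ 0.01 -0.06  0.16] after-turn axes [ 0.01 -0.06  0.16] turn [-0. -0. -0.] yaw now 82.1
```

```bash
python3 -m crank '[[0,-0.05,0.15,0,0,0],[0,0,0,0,0,0]]'; python3 -m crank '[[0,0,0,0,0,0],[0,0,0,0,0,0],[0,0,0,0,0,0],[0,0,0,0,0,0],[0,0,0,0,0,0],[0,0,0,0,0,0],[0,0,0,0,0,0],[0,0,0,0,0,0]]' 0.3 40
python3 -m crank '[[0,0,-0.5,0,0,0],[0,0,-1,0,0,0],[0,0,-1,0,0,0],[0,0,-1,0,0,0],[0,0,-1,0,0,0],[0,-0.5,0,0,0,0],[0,-1,0,0,0,0],[0,-1,0,0,0,0],[0,-1,0,0,0,0],[0,-1,0,0,0,0],[0,0,0,0,0,0.115],[0,0,0,0,0,0]]'
python3 -c "
from h import *
go(.530,-.1366,.15,76.9)"
```

```text
clock: 14.1
tcp_pos: [0.5806, 0.1501, 0.0497]
orientation: [0.217, 3.133, 0.001]
contact_force: [0.3, 0.2, 1.1]
grip_width: 0.0768
gripper_force: 0.0
clock: 14.9
tcp_pos: [0.5805, 0.1504, 0.0497]
orientation: [0.217, 3.133, 0.001]
contact_force: [-0.9, -0.2, 5.9]
grip_width: 0.0431
gripper_force: 40.8
clock: 16.1
tcp_pos: [0.5668, 0.0594, 0.1382]
orientation: [-0.362, -3.119, 0.002]
contact_force: [0.1, -0.4, -1.6]
grip_width: 0.0433
gripper_force: 40.9
t 16.1 shift now-axes [-0.45 -9.96 -0.58] after-turn axes [-0.43 -9.96 -0.59] turn [-0. -0. -0.] yaw now 76.7
```

```bash
python3 -m crank '[[0,-0.5,0,0,0,0],[-0.05,-1,0,0,0,0],[-0.05,-1,0,0,0,0],[-0.05,-1,0,0,0,0],[-0.05,-1,0,0,0,0],[-0.05,-1,0,0,0,0],[-0.05,-1,0,0,0,0],[-0.05,-1,0,0,0,0],[-0.05,-1,0,0,0,0],[-0.05,-1,0,0,0,0],[0,-0.5,0,0,0,0],[0,0,0,0,0,0]]'
python3 -m crank '[[0,0,1,0,0,0],[0,0,1,0,0,0],[0,0,1,0,0,0],[0,0,0,0,0,0],[0,0,0,0,0,0]]'
python3 -c "
from h import *
go(.530,-.1366,.0385,76.9)
f=eyes.grab_frame('wrist'); cv2.imwrite('pics/w4.png',f['image'][:,:,::-1])"
```

```text
clock: 17.3
tcp_pos: [0.5304, -0.1375, 0.1389]
orientation: [-0.36, -3.12, 0.001]
contact_force: [-0.6, -0.7, -1.7]
grip_width: 0.0432
gripper_force: 40.9
clock: 17.8
tcp_pos: [0.5313, -0.1348, 0.0791]
orientation: [-0.355, -3.121, -0.001]
contact_force: [0.5, 0.3, -2.3]
grip_width: 0.0432
gripper_force: 40.9
t 17.8 shift now-axes [ 0.04 -0.1   2.03] after-turn axes [ 0.05 -0.1   2.03] turn [ 0. -0.  0.] yaw now 77.0
```

View pics/w4.png

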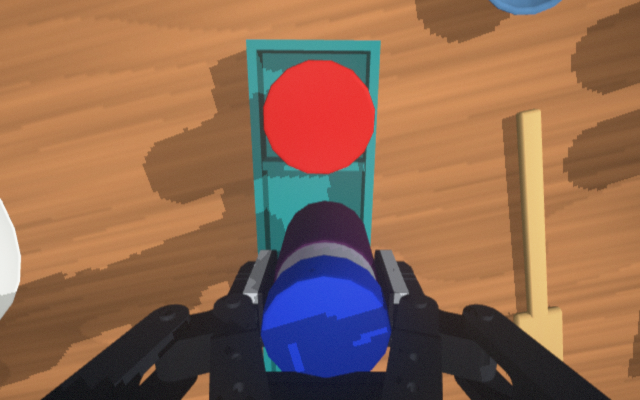

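Red (319,117) sits centrally in its compartment. Blue is lined up over the second one, so I'll lower it.

```bash
python3 -m crank '[[0.04,-0.1,0,0,0,0],[0,0,0.7,0,0,0],[0,0,0.7,0,0,0],[0,0,0.3,0,0,0],[0,0,0.15,0,0,0],[0,0,0.08,0,0,0],[0,0,0.06,0,0,0],[0,0,0.05,0,0,0],[0,0,0,0,0,0],[0,0,0,0,0,0]]'
```

```text
clock: 18.85
tcp_pos: [0.5303, -0.1376, 0.0386]
orientation: [0.358, 3.12, -0.0]
contact_force: [-0.3, 0.7, 1.1]
grip_width: 0.0429
gripper_force: 41.0
```

```bash
python3 -m crank '[[0,0,0.02,0,0,0],[0,0,0,0,0,0]]' ; python3 -m crank '[[0,0,0,0,0,0],[0,0,0,0,0,0],[0,0,0,0,0,0],[0,0,0,0,0,0],[0,0,0,0,0,0]]' 0.9
python3 -m crank '[[0,0,-0.5,0,0,0],[0,0,-1,0,0,0],[0,0,-1,0,0,0],[0,0,-1,0,0,0],[0,0,-1,0,0,0],[0,0,-1,0,0,0],[0,0,0,0,0,-0.12],[0,0,0,0,0,0]]'
python3 -c "
from h import *
go(.5165,.157,.148,82.3)"
```

```text
clock: 19.05
tcp_pos: [0.5304, -0.1377, 0.0386]
orientation: [0.358, 3.12, 0.0]
contact_force: [-1.6, 1.0, 6.9]
grip_width: 0.0435
gripper_force: 41.8
clock: 19.55
tcp_pos: [0.53, -0.1376, 0.0378]
orientation: [-0.358, -3.121, -0.0]
contact_force: [-0.6, 0.1, 0.5]
grip_width: 0.0769
gripper_force: 0.0
clock: 20.35
tcp_pos: [0.5304, -0.1377, 0.1492]
orientation: [0.209, 3.133, 0.0]
contact_force: [-0.4, 0.1, 0.3]
grip_width: 0.0769
gripper_force: 0.0
t 20.4 shift now-axes [ 2.65 14.51  0.06] after-turn axes [ 2.67 14.51  0.06] turn [0. 0. 0.] yaw now 82.4
```

```bash
python3 -m crank '[[0,0.5,0,0,0,0],[0.2,1,0,0,0,0],[0.2,1,0,0,0,0],[0.2,1,0,0,0,0],[0.2,1,0,0,0,0],[0.2,1,0,0,0,0],[0.2,1,0,0,0,0],[0.2,1,0,0,0,0],[0.2,1,0,0,0,0],[0.2,1,0,0,0,0],[0.2,1,0,0,0,0],[0.2,1,0,0,0,0]]'
python3 -m crank '[[0.2,1,0,0,0,0],[0.2,1,0,0,0,0],[0,0.7,0,0,0,0],[0,0.3,0,0,0,0],[0,0,0,0,0,0],[0,0,0,0,0,0]]'
python3 -c "
from h import *
go(.5165,.157,.049,82.3)"
```

```text
clock: 21.55
tcp_pos: [0.5163, 0.0978, 0.1474]
orientation: [-0.213, -3.133, 0.0]
contact_force: [-0.1, 0.8, -0.2]
grip_width: 0.0771
gripper_force: 0.0
clock: 22.15
tcp_pos: [0.5173, 0.1558, 0.1477]
orientation: [-0.213, -3.134, 0.001]
contact_force: [0.8, -0.5, -0.7]
grip_width: 0.077
gripper_force: 0.0
t 22.1 shift now-axes [0.04 0.06 4.94] after-turn axes [0.05 0.05 4.94] turn [-0. -0. -0.] yaw now 82.2
```

```bash
python3 -m crank '[[0.05,0.05,0.5,0,0,0],[0,0,1,0,0,0],[0,0,1,0,0,0],[0,0,1,0,0,0],[0,0,1,0,0,0],[0,0,0.4,0,0,0],[0,0,0,0,0,0],[0,0,0,0,0,0],[0,0,0,0,0,0]]'
python3 -c "
from h import *
go(.5165,.157,.049,82.3)"
```

```text
clock: 23.05
tcp_pos: [0.5171, 0.158, 0.0508]
orientation: [0.211, 3.133, 0.001]
contact_force: [-0.2, -0.4, -0.5]
grip_width: 0.0767
gripper_force: 0.0
t 23.1 shift now-axes [ 0.02 -0.06  0.09] after-turn axes [ 0.02 -0.06  0.09] turn [ 0.  0. -0.] yaw now 82.3
```

```bash
python3 -m crank '[[0.02,-0.05,0.07,0,0,0],[0,0,0,0,0,0]]'; python3 -m crank '[[0,0,0,0,0,0],[0,0,0,0,0,0],[0,0,0,0,0,0],[0,0,0,0,0,0],[0,0,0,0,0,0],[0,0,0,0,0,0],[0,0,0,0,0,0],[0,0,0,0,0,0]]' 0.3 40
python3 -m crank '[[0,0,-0.5,0,0,0],[0,0,-1,0,0,0],[0,0,-1,0,0,0],[0,0,-1,0,0,0],[0,0,-1,0,0,0],[0,0,-0.5,0,0,0],[0,-0.5,0,0,0,0],[0,-1,0,0,0,0],[0,-1,0,0,0,0],[0,-1,0,0,0,0],[0,0,0,0,0,0.12],[0,0,0,0,0,0]]'
python3 -c "
from h import *
go(.5937,-.1514,.15,76.9)"
```

```text
clock: 23.25
tcp_pos: [0.516, 0.157, 0.0489]
orientation: [0.211, 3.134, 0.001]
contact_force: [0.3, 0.5, 0.1]
grip_width: 0.077
gripper_force: 0.0
clock: 24.05
tcp_pos: [0.516, 0.1571, 0.0488]
orientation: [0.21, 3.134, 0.0]
contact_force: [-0.8, 0.0, 5.3]
grip_width: 0.0434
gripper_force: 40.5
clock: 25.25
tcp_pos: [0.5055, 0.0859, 0.1474]
orientation: [-0.362, -3.119, 0.002]
contact_force: [0.7, 0.7, -1.7]
grip_width: 0.043
gripper_force: 41.0
t 25.2 shift now-axes [ -7.01 -10.54  -0.13] after-turn axes [ -6.98 -10.56  -0.13] turn [-0. -0. -0.] yaw now 76.7
```

```bash
python3 -m crank '[[-0.35,-0.5,0,0,0,0],[-0.66,-1,0,0,0,0],[-0.66,-1,0,0,0,0],[-0.66,-1,0,0,0,0],[-0.66,-1,0,0,0,0],[-0.66,-1,0,0,0,0],[-0.66,-1,0,0,0,0],[-0.66,-1,0,0,0,0],[-0.66,-1,0,0,0,0],[-0.66,-1,0,0,0,0],[-0.66,-1,0,0,0,0],[0,0,0,0,0,0]]'
python3 -m crank '[[0,0,0.5,0,0,0],[0,0,1,0,0,0],[0,0,1,0,0,0],[0,0,0.8,0,0,0],[0,0,0,0,0,0],[0,0,0,0,0,0]]'
python3 -c "
from h import *
go(.5937,-.1514,.0378,76.9)"
```

```text
clock: 26.45
tcp_pos: [0.5946, -0.1535, 0.1481]
orientation: [0.362, 3.12, -0.004]
contact_force: [-0.9, -1.2, -0.5]
grip_width: 0.0431
gripper_force: 41.0
clock: 27.05
tcp_pos: [0.5942, -0.1479, 0.0822]
orientation: [-0.356, -3.12, -0.0]
contact_force: [0.3, -0.5, -0.7]
grip_width: 0.0434
gripper_force: 41.0
t 27.1 shift now-axes [-0.02 -0.17  2.22] after-turn axes [-0.02 -0.17  2.22] turn [ 0. -0.  0.] yaw now 77.0
```

```bash
python3 -m crank '[[0,-0.15,0,0,0,0],[0,0,0.7,0,0,0],[0,0,0.7,0,0,0],[0,0,0.45,0,0,0],[0,0,0.15,0,0,0],[0,0,0.08,0,0,0],[0,0,0.06,0,0,0],[0,0,0.06,0,0,0],[0,0,0,0,0,0],[0,0,0,0,0,0]]'
```

```text
clock: 28.05
tcp_pos: [0.5939, -0.1513, 0.0388]
orientation: [0.358, 3.121, 0.0]
contact_force: [0.4, -0.1, -1.5]
grip_width: 0.0433
gripper_force: 41.1
```

```bash
python3 -m crank '[[0,0,0.05,0,0,0],[0,0,0.02,0,0,0],[0,0,0,0,0,0],[0,0,0,0,0,0]]'
```

```text
clock: 28.45
tcp_pos: [0.594, -0.1514, 0.0378]
orientation: [0.358, 3.12, 0.0]
contact_force: [-1.6, 0.8, 4.9]
grip_width: 0.043
gripper_force: 41.7
```

```bash
python3 -m crank '[[0,0,0,0,0,0],[0,0,0,0,0,0],[0,0,0,0,0,0],[0,0,0,0,0,0],[0,0,0,0,0,0]]' 0.9
python3 -m crank '[[0,0,-0.5,0,0,0],[0,0,-1,0,0,0],[0,0,-1,0,0,0],[0,0,-1,0,0,0],[0,0,-1,0,0,0],[0,0,-1,0,0,0],[0,0,0,0,0,-0.12],[0,0,0,0,0,0]]'
python3 -c "
from h import *
go(.4545,.164,.148,82.3)"
```

```text
clock: 28.95
tcp_pos: [0.5936, -0.1513, 0.037]
orientation: [-0.358, -3.121, -0.0]
contact_force: [-0.1, -0.1, 0.0]
grip_width: 0.0768
gripper_force: 0.0
clock: 29.75
tcp_pos: [0.5942, -0.1515, 0.1486]
orientation: [0.209, 3.133, 0.0]
contact_force: [-0.8, -0.1, 0.3]
grip_width: 0.0764
gripper_force: 0.0
t 29.8 shift now-axes [ 9.02 14.71  0.01] after-turn axes [ 9.03 14.7   0.03] turn [0. 0. 0.] yaw now 82.4
```

```bash
python3 -m crank '[[0.3,0.5,0,0,0,0],[0.62,1,0,0,0,0],[0.62,1,0,0,0,0],[0.62,1,0,0,0,0],[0.62,1,0,0,0,0],[0.62,1,0,0,0,0],[0.62,1,0,0,0,0],[0.62,1,0,0,0,0],[0.62,1,0,0,0,0],[0.62,1,0,0,0,0],[0.62,1,0,0,0,0],[0.62,1,0,0,0,0]]'
python3 -m crank '[[0.62,1,0,0,0,0],[0.62,1,0,0,0,0],[0.4,0.7,0,0,0,0],[0.2,0.5,0,0,0,0],[0,0,0,0,0,0],[0,0,0,0,0,0]]'
python3 -c "
from h import *
go(.4545,.164,.049,82.3)"
```

```text
clock: 30.95
tcp_pos: [0.4817, 0.097, 0.1466]
orientation: [-0.213, -3.133, 0.0]
contact_force: [0.5, 0.4, 0.3]
grip_width: 0.0766
gripper_force: 0.0
clock: 31.55
tcp_pos: [0.4554, 0.1635, 0.1469]
orientation: [-0.211, -3.134, 0.001]
contact_force: [0.1, 0.3, -0.1]
grip_width: 0.077
gripper_force: 0.0
t 31.6 shift now-axes [0.04 0.02 4.9 ] after-turn axes [0.05 0.02 4.9 ] turn [-0. -0. -0.] yaw now 82.3
```

```bash
python3 -m crank '[[0.04,0,0.5,0,0,0],[0,0,1,0,0,0],[0,0,1,0,0,0],[0,0,1,0,0,0],[0,0,1,0,0,0],[0,0,0.4,0,0,0],[0,0,0,0,0,0],[0,0,0,0,0,0],[0,0,0,0,0,0]]'
python3 -c "
from h import *
go(.4545,.164,.049,82.3)"
```

```text
clock: 32.45
tcp_pos: [0.4553, 0.1642, 0.0499]
orientation: [0.211, 3.133, 0.001]
contact_force: [0.2, -0.4, 0.1]
grip_width: 0.0767
gripper_force: 0.0
t 32.5 shift now-axes [ 0.04 -0.02  0.04] after-turn axes [ 0.04 -0.02  0.04] turn [ 0.  0. -0.] yaw now 82.3
```

```bash
python3 -m crank '[[0.03,0,0,0,0,0],[0,0,0,0,0,0],[0,0,0,0,0,0],[0,0,0,0,0,0],[0,0,0,0,0,0],[0,0,0,0,0,0],[0,0,0,0,0,0],[0,0,0,0,0,0]]' 0.3 40
python3 -m crank '[[0,0,-0.5,0,0,0],[0,0,-1,0,0,0],[0,0,-1,0,0,0],[0,0,-1,0,0,0],[0,0,-1,0,0,0],[0,0,-0.5,0,0,0],[0,-0.5,0,0,0,0],[0,-1,0,0,0,0],[0,-1,0,0,0,0],[0,-1,0,0,0,0],[0,0,0,0,0,0.12],[0,0,0,0,0,0]]'
python3 -c "
from h import *
go(.657,-.166,.15,76.9)"
```

```text
clock: 33.25
tcp_pos: [0.4543, 0.1644, 0.0497]
orientation: [0.21, 3.134, 0.001]
contact_force: [-1.3, -1.1, 4.4]
grip_width: 0.0431
gripper_force: 40.1
clock: 34.45
tcp_pos: [0.4437, 0.0933, 0.1482]
orientation: [-0.362, -3.119, 0.002]
contact_force: [-0.2, -0.2, -1.1]
grip_width: 0.0436
gripper_force: 40.9
t 34.5 shift now-axes [-13.35 -10.18  -0.1 ] after-turn axes [-13.32 -10.21  -0.09] turn [-0. -0. -0.] yaw now 76.8
```

```bash
python3 -m crank '[[-0.5,-0.4,0,0,0,0],[-1,-0.76,0,0,0,0],[-1,-0.76,0,0,0,0],[-1,-0.76,0,0,0,0],[-1,-0.76,0,0,0,0],[-1,-0.76,0,0,0,0],[-1,-0.76,0,0,0,0],[-1,-0.76,0,0,0,0],[-1,-0.76,0,0,0,0],[-1,-0.76,0,0,0,0],[-1,-0.76,0,0,0,0],[-1,-0.76,0,0,0,0]]'
python3 -m crank '[[-1,-0.76,0,0,0,0],[-0.8,-0.65,0,0,0,0],[0,0,0,0,0,0],[0,0,0.5,0,0,0],[0,0,1,0,0,0],[0,0,1,0,0,0],[0,0,0.8,0,0,0],[0,0,0,0,0,0],[0,0,0,0,0,0]]'
python3 -c "
from h import *
go(.657,-.166,.0387,76.9)"
```

```text
clock: 35.65
tcp_pos: [0.6291, -0.1284, 0.1479]
orientation: [-0.353, -3.12, -0.0]
contact_force: [0.3, 0.4, -0.9]
grip_width: 0.0434
gripper_force: 40.9
clock: 36.55
tcp_pos: [0.6574, -0.163, 0.0828]
orientation: [-0.356, -3.12, -0.0]
contact_force: [0.2, 0.3, -0.5]
grip_width: 0.0435
gripper_force: 40.8
t 36.5 shift now-axes [-0.02 -0.15  2.2 ] after-turn axes [-0.01 -0.15  2.2 ] turn [ 0. -0.  0.] yaw now 77.0
```

```bash
python3 -m crank '[[0,-0.14,0,0,0,0],[0,0,0.7,0,0,0],[0,0,0.7,0,0,0],[0,0,0.45,0,0,0],[0,0,0.15,0,0,0],[0,0,0.08,0,0,0],[0,0,0.06,0,0,0],[0,0,0.05,0,0,0],[0,0,0,0,0,0],[0,0,0,0,0,0]]'
```

```text
clock: 37.55
tcp_pos: [0.6573, -0.1663, 0.0396]
orientation: [0.358, 3.121, -0.0]
contact_force: [0.4, 0.0, -1.8]
grip_width: 0.043
gripper_force: 40.8
```

```bash
python3 -m crank '[[0,0,0.05,0,0,0],[0,0,0.02,0,0,0],[0,0,0,0,0,0],[0,0,0,0,0,0]]'
```

```text
clock: 37.95
tcp_pos: [0.6574, -0.1664, 0.0389]
orientation: [0.358, 3.12, 0.0]
contact_force: [-1.8, -0.4, 5.5]
grip_width: 0.0433
gripper_force: 41.4
```

Yellow is touching the floor, so I'll release it, back off and check.

```bash
python3 -m crank '[[0,0,0,0,0,0],[0,0,0,0,0,0],[0,0,0,0,0,0],[0,0,0,0,0,0],[0,0,0,0,0,0]]' 0.9
python3 -m crank '[[0,0,-0.5,0,0,0],[0,0,-1,0,0,0],[0,0,-1,0,0,0],[0,0,-1,0,0,0],[0,0,-1,0,0,0],[0,0,-1,0,0,0],[0,1,-0.5,0,0,0],[0,1,0,0,0,0],[0,1,0,0,0,0],[0,1,0,0,0,0],[0,1,0,0,0,0],[0,1,0,0,0,0]]'
python3 -m crank '[[0,1,0,0,0,0],[0,1,0,0,0,0],[0,1,0,0,0,0],[0,1,0,0,0,0],[0,1,0,0,0,0],[0,1,0,0,0,0],[0,0,0,0,0,0],[0,0,0,0,0,0]]'
python3 - <<'E'
from h import *
np.set_printoptions(precision=4,suppress=True)
a=np.radians(-13.15); ex=np.array([np.cos(a),np.sin(a)]); ey=np.array([-ex[1],ex[0]]); c=np.array([.562,-.144])
for n in("scene","side"):
    f=eyes.grab_frame(n); W=cloud(f); X,Y,Z=W[...,0],W[...,1],W[...,2]
    top=(X>.4)&(X<.75)&(Y<-.07)&(Y>-.23)&(Z>.078)&(Z<.093)
    nn,lab,st,ce=cv2.connectedComponentsWithStats(top.astype(np.uint8))
    for i in range(1,nn):
        if st[i,4]>40:
            m=lab==i;p=W[m]; q=np.array(cv2.minEnclosingCircle(p[:,:2].astype(np.float32))[0]); print(n,st[i,4],"z",p[:,2].mean(),"tray xy",(q-c)@ex,(q-c)@ey,f["image"][m].mean(0).astype(int))
    if n=="scene": cv2.imwrite("pics/end.png",cv2.resize(f["image"][110:260,170:330,::-1],None,fx=4,fy=4,interpolation=cv2.INTER_CUBIC))
E
```

```text
clock: 38.45
tcp_pos: [0.657, -0.1663, 0.0378]
orientation: [-0.358, -3.121, 0.0]
contact_force: [0.5, -0.4, -0.3]
grip_width: 0.0772
gripper_force: 0.0
clock: 39.65
tcp_pos: [0.6845, -0.0483, 0.1584]
orientation: [0.358, 3.121, 0.0]
contact_force: [0.6, -0.4, -0.8]
grip_width: 0.0767
gripper_force: 0.0
clock: 40.45
tcp_pos: [0.7113, 0.0676, 0.1577]
orientation: [-0.357, -3.121, 0.001]
contact_force: [-0.9, -0.7, -0.3]
grip_width: 0.0772
gripper_force: 0.0
scene 255 z 0.08496787680314564 tray xy -0.03169025023138304 -0.0010317136472587048 [ 65  73 199]
scene 301 z 0.08491137575807879 tray xy 0.03227662082301437 -2.1641671942571207e-05 [245 243 239]
scene 322 z 0.08482312744689902 tray xy 0.09928197556195562 -0.0003269419142969522 [245 224  76]
side 206 z 0.08464681126774351 tray xy 0.09739114084962182 4.7477395423534214e-05 [231 202  68]
side 219 z 0.08468471976005981 tray xy 0.032760832758896206 0.00031457754729770024 [234 233 228]
side 236 z 0.08476871537367461 tray xy -0.03417058299194041 -0.0018942362801990346 [ 39  58 180]
side 268 z 0.08454424138282438 tray xy -0.09866721306363357 -0.0019299878086090298 [199  42  37]
```

View pics/end.png

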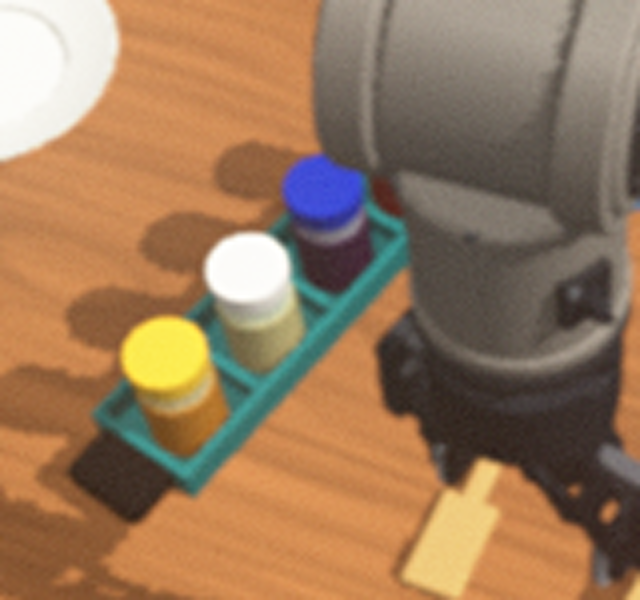

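The picture shows yellow (165,355) next to the grip, then white (248,275) and blue (325,190), all upright. Red is hidden by the arm here, but the side camera finds it in place, and all four tops sit at z ≈ 0.085.

```bash
python3 -c "
from bench import r
print(r.hand_in())"
```

```text
the job is handed in; nothing more can be done
None
```

All four jars are upright on the tray floor in reverse order (red farthest from the grip, then blue, white, and yellow next to it), each about 2 mm or less from its compartment centre by camera, and the job was handed in at about 40 s; no verdict was returned.

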